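Unstack the sharpening stones into their drip trays

TASK

Get the carver's bench ready for sharpening: take the stack of stones apart and lay each stone flat in the drip tray of its size (coarse grey in the large blue tray, medium orange in the middle green one, fine white in the small yellow one), and the strop, leather up, on its wooden stand between the cleats, in the middle of the board. The stones chip and the trays are light, so set each piece down gently and centrally, without shoving or tipping a tray or the stand, and leave the orange mug and the half-carved bust as they stand.

Things in the scene. Friction and masses are not known exactly. Their poses are not given: they have to be found in the camera images.
- strop: Pocket strop, on top of the stack at the start: pale wood block with a dark brown leather face on top, of 100 x 38 x 25 mm (length along its x, width along its y, height along z), about 70 g, a plain block with flat faces. Origin: centre of its underside. 
- stone_fine: Fine sharpening stone, lying under the strop in the stack: creamy white, of 125 x 46 x 22 mm (length along its x, width along its y, height along z), about 280 g, a plain block with flat faces. Origin: centre of its underside. 
- stone_medium: Medium sharpening stone, lying under the fine one: orange-brown, of 155 x 54 x 24 mm (length along its x, width along its y, height along z), about 440 g, a plain block with flat faces. Origin: centre of its underside. 
- stone_coarse: Coarse sharpening stone, at the bottom of the stack, flat on the bench: dark grey, of 190 x 62 x 26 mm (length along its x, width along its y, height along z), about 660 g, a plain block with flat faces. Origin: centre of its underside. The four pieces lie roughly lengthwise on one another, up to some 6 mm and 6 degrees askew from layer to layer, so that the ends of each lower one show; the stack is 97 mm high.
- tray_large: Light loose blue plastic drip tray, 110 g, open on top, for the coarse stone. Inside 210 x 82 mm (length along its x, width along its y); walls 3 mm thick (with a rolled rim 6 mm), rim 13 mm above the bench. Inside it two black rubber rests run across it; their tops, on which the stone lies, are 9 mm above the tray's origin. Origin: centre of its underside, on the bench, z up. It slides if pushed.
- tray_middle: Light loose green plastic drip tray, 85 g, open on top, for the medium stone. Inside 175 x 74 mm (length along its x, width along its y); walls 3 mm thick (with a rolled rim 6 mm), rim 13 mm above the bench. Inside it two black rubber rests run across it; their tops, on which the stone lies, are 9 mm above the tray's origin. Origin: centre of its underside, on the bench, z up. It slides if pushed.
- tray_small: Light loose yellow plastic drip tray, 65 g, open on top, for the fine stone. Inside 145 x 66 mm (length along its x, width along its y); walls 3 mm thick (with a rolled rim 6 mm), rim 13 mm above the bench. Inside it two black rubber rests run across it; their tops, on which the stone lies, are 9 mm above the tray's origin. Origin: centre of its underside, on the bench, z up. It slides if pushed.
- strop_stand: Loose strop stand, 220 g: dark wooden board of 160 x 80 x 12 mm (along its x, y, z) with a pale cleat, 20 mm wide and 8 mm high, across each end; the strop lies lengthwise between the cleats, 118 mm apart, on the board's top 12 mm above the origin. The sides are open. Origin: centre of its underside, on the bench, z up.
- mug: Empty orange plastic mug, to be left alone: 76 mm across, 88 mm high, handle on its +y side reaching 65 mm from the axis. Origin: centre of its underside.
- carving: Half-carved bust of pale wood with a brimmed hat, to be left alone: 82 mm across, 119 mm high. Origin: centre of its underside.
There are look-alikes about, which are no part of the job. There is more than one size of the stone_medium; the job needs the middle-sized.

How it is judged (in metres and radians):
At the end, for the whole second after the job is handed in: Stones flat on the rests of their trays, strop leather up on its stand (height 3 mm), each within 15 mm of its place's middle and 14 degrees of its length, at rest, let go; trays and stand flat, within 30 mm of their starts; mug and bust upright, within 25 mm of theirs (z of stone_coarse in the frame of tray_large between 0.006 and 0.012 m and angle between each of stone_coarse, tray_large, stone_medium, tray_middle, stone_fine, tray_small, strop, strop_stand's own z axis and vertical below 0.06 rad and horizontal distance between stone_coarse and tray_large below 0.015 m and angle between the x axis of stone_coarse and the x axis of tray_large, either way round below 0.25 rad and linear speed of each of stone_coarse, stone_medium, stone_fine, strop below 0.01 m/s and distance of each of tray_large, tray_middle, tray_small, strop_stand from where it was at the start of the episode below 0.03 m and z of stone_medium in the frame of tray_middle between 0.006 and 0.012 m and horizontal distance between stone_medium and tray_middle below 0.015 m and angle between the x axis of stone_medium and the x axis of tray_middle, either way round below 0.25 rad and z of stone_fine in the frame of tray_small between 0.006 and 0.012 m and horizontal distance between stone_fine and tray_small below 0.015 m and angle between the x axis of stone_fine and the x axis of tray_small, either way round below 0.25 rad and z of strop in the frame of strop_stand between 0.009 and 0.015 m and horizontal distance between strop and strop_stand below 0.015 m and angle between the x axis of strop and the x axis of strop_stand, either way round below 0.25 rad and angle between each of mug, carving's own z axis and vertical below 0.1 rad and distance of each of mug, carving from where it was at the start of the episode below 0.025 m); the robot touches nothing.
It fails at once if a stone or the strop is dropped or banged into its tray or stand (contact force between stone_coarse and tray_large above 100 N or contact force between stone_medium and tray_middle above 80 N or contact force between stone_fine and tray_small above 60 N or contact force between strop and strop_stand above 60 N).
It fails at once if a tray or the stand is shoved about or tipped up (distance of any of tray_large, tray_middle, tray_small, strop_stand from where it was at the start of the episode above 0.03 m or angle between any of tray_large, tray_middle, tray_small, strop_stand's own z axis and vertical above 0.2 rad).
It fails at once if the mug or the half-carved bust is knocked (distance of any of mug, carving from where it was at the start of the episode above 0.025 m or angle between any of mug, carving's own z axis and vertical above 0.35 rad).
It also fails if it takes over 128 s, if anything falls off the work surface, if the arm or the gripper's body presses on something with over 40 N, if the wrist force passes 120 N, or if a joint passes its speed limit or range.

ROBOT

A 7-joint arm with a two-finger parallel gripper is mounted at the origin on the work surface. World frame = base frame: x ahead of the robot, y to its left, z up, the work surface at z = 0. Lengths are in mm, angles in rad, forces in N, time in s.
With the tool pointing down it reaches from about 425 to 1025 mm from the base axis. Payload 9.4 kg.
Tool frame: the origin (TCP) lies between the finger pads; the fingertips stand 25 mm ahead of it and the grasp point (between the pads) lies 6 mm ahead of it; z points along the fingers, y is the line along which they close (so a half turn about z gives the same grasp; the last joint's range is limited). The gripper opens to 85 mm and grips with 20 to 120 N. Pads are 22 mm wide; open, the fingers measure 114 mm over their backs; the gripper's body (76 mm by 85 mm) begins 54 mm behind the grasp point. The pads swing forward as they close: fully open they stand 13 mm farther back than shut.
Start: joints at [-1.194, 0.599, -0.003, 1.599, 0.002, 0.943, -0.08], TCP at [317.831, 651.619, 256.275] pointing down, gripper open.
Joint ranges: [-2.57, 2.57], [-0.35, 1.97], [-1.29, 1.29], [0.11, 2.56], [-1.05, 4.19], [0.11, 1.86], [-2.63, 2.63]. Speed limits (rad/s): [2.22, 2.22, 3.01, 3.01, 3.14, 3.14, 3.14].

INTERFACE

Orientations are given as a unit quaternion [x, y, z, w].
In Python, from rig import ctrl gives the robot as it stands.
- The arm moves only by the shell command python3 -m jog 'ROWS'. ROWS is JSON, a list of rows, each an object of numbers: "ax", "ay", "az": the turn, a rotation vector about the tool's x, y, z in rad; "tx", "ty", "tz": the shift along the tool's x, y, z in m; "jaw": the finger opening in m, from 0 to 0.0854. In form: [{"ax": .., "ay": .., "az": .., "tx": .., "ty": .., "tz": .., "jaw": ..}, ...]. A call has 1 to 10 rows; each row is the pose to reach, as a shift and turn from the pose commanded when the call began, along the tool's axes at that moment; what a row does not reach only later rows make up. A row lasts 1/8 s, in which the tool goes at most 62.5 mm and 10.7 degrees, less where a joint would pass 70% of its speed; a pose out of reach is approached as far as the arm can. A call with a gripper value outside its range is refused whole. The fingers move at their own pace and stop on an object; the grip force is fixed at half the most. Time passes only in rows, so rows that repeat a pose let the fingers close. It gives the time, the measured TCP pose, the force, the opening and the grip force at its end, in the units of the state.
- ctrl.observe(): the state, without advancing time (a new reading comes with each control period).
- ctrl.read_camera(name): name is "side" or "top" or "wrist"; returns the picture (400x640x3 uint8, blue, green, red); there is no depth.
- ctrl.camera_info(name): a dict with "fx", "fy", "cx", "cy" (pixels), "R" (3x3) and "t" (3): a world point X has camera coordinates R X + t; the wrist camera has in their place "hand_eye" (4x4, takes a point from camera to tool coordinates, whose origin is the TCP and whose axes are the flange's). Camera axes: x right, y down, z forward; pixel columns grow to the right and rows downward; lengths in mm; the calibration is good to about 2 mm. A picture is of the moment at which its call begins: read the wrist's pose just before it. camera_info takes no time and is no camera call.
- ctrl.job_done(): hands the job in; it is judged then, once.
The state is a dict: "clock": time; "joints": joint angles; "joint_velocities": joint speeds; "joint_torque": joint torques, N m; "eef_pos": TCP position; "ee_rot": TCP orientation; "force": force on the tool from outside, world axes, zero at the start; "wrist_torque": the same for the moment, N m; "finger_gap": finger opening in mm; "grip_force": force on a finger pad.
Only numpy, scipy, OpenCV 4.12 (cv2) and the standard library are available. Lean on these libraries where they do the work, as an engineer would, in place of code of your own. Each camera call takes 0.05 s, during which the arm holds its last target. There are 200 camera calls.

## Working session

There is one attempt and no reset: what is moved stays moved. The work goes in short steps, Python scripts to look and compute and a shell command to move; the robot and the scene stay as the last step left them, time stands still between calls to the robot, and variables do not carry over. Pictures are saved under pics/ and viewed, at most 14 in all, crops included, and the job is handed in when it is done.

```bash
ls && mkdir -p pics
python3 - <<'E'
from rig import ctrl
import cv2,numpy as np
s=ctrl.observe();print({k:np.round(v,3).tolist() for k,v in s.items()})
for n in("top","side","wrist"):
    cv2.imwrite(f"pics/{n}0.png",ctrl.read_camera(n)); i=ctrl.camera_info(n); print(n,{k:np.round(v,3).tolist() for k,v in i.items()})
E
```

```text
pics
{'clock': 0.0, 'joints': [-1.194, 0.6, -0.003, 1.6, 0.002, 0.943, -0.08], 'joint_velocities': [0.0, 0.002, -0.001, -0.001, 0.001, 0.001, -0.001], 'joint_torque': [-0.0, -77.644, 1.565, -25.801, 0.012, 0.009, 0.0], 'eef_pos': [317.643, 651.254, 255.424], 'ee_rot': [0.225, 0.974, -0.001, -0.0], 'force': [-0.423, 0.593, -0.562], 'wrist_torque': [-0.01, -0.025, -0.069], 'grip_force': 0.0, 'finger_gap': 85.106}
top {'fx': 409.222, 'fy': 409.222, 'cx': 324.869, 'cy': 192.313, 'R': [[-0.013, -1.0, 0.008], [-0.983, 0.011, -0.183], [0.183, -0.01, -0.983]], 't': [78.373, 524.963, 1061.657]}
side {'fx': 410.194, 'fy': 410.194, 'cx': 316.451, 'cy': 199.422, 'R': [[0.978, -0.209, 0.001], [-0.146, -0.686, -0.713], [0.15, 0.697, -0.701]], 't': [-499.227, 164.26, 1127.46]}
wrist {'fx': 349.997, 'fy': 349.997, 'cx': 320.01, 'cy': 197.225, 'hand_eye': [[-0.0, -0.962, -0.274, 69.348], [1.0, -0.0, 0.0, -0.241], [-0.0, -0.274, 0.962, -116.86], [0.0, 0.0, 0.0, 1.0]]}
```

View pics/top0.png

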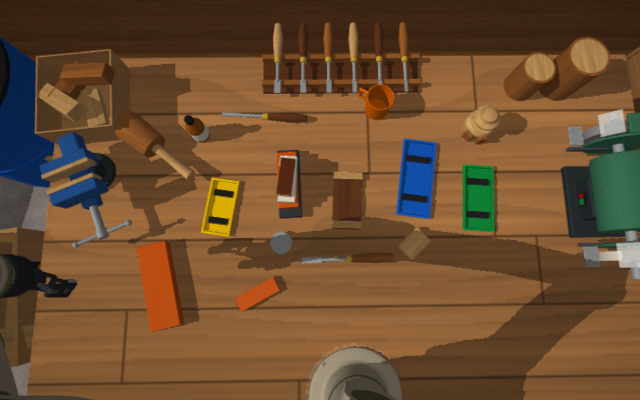

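View pics/side0.png

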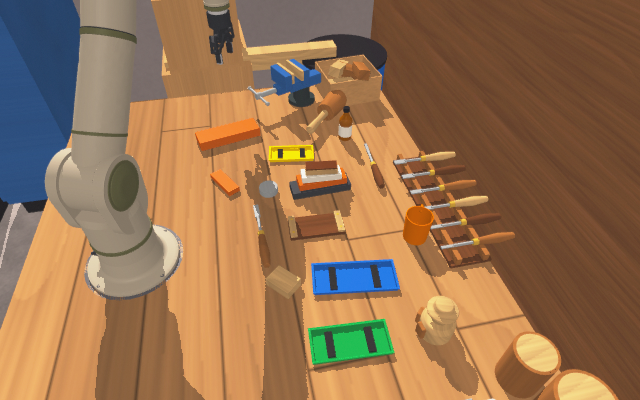

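The top view shows the stack at (288,183), the yellow tray at (220,207), the stand at (347,199), the blue tray at (417,178), the green tray at (479,198), the mug at (378,100) and the bust at (483,122).

Candidates for the medium stone are the large orange block at (160,285), the small orange block at (258,293), and the orange layer in the stack at (288,180) under the white one. By the description it is the one in the stack. I'll check it in a close crop.

```bash
cat > h.py <<'E'
from rig import ctrl
import cv2,numpy as np
from scipy.spatial.transform import Rotation as Ro
def cam(n,s=None):
    i=ctrl.camera_info(n)
    if n!="wrist": R=np.array(i["R"]);t=np.array(i["t"]);return i,R.T,-R.T@t
    H=np.array(i["hand_eye"]);Q=Ro.from_quat(s["ee_rot"]).as_matrix()
    return i,Q@H[:3,:3],Q@H[:3,3]+np.array(s["eef_pos"])
def cast(c,uv,z):
    i,A,o=c;uv=np.atleast_2d(np.array(uv,float))
    d=np.c_[(uv[:,0]-i["cx"])/i["fx"],(uv[:,1]-i["cy"])/i["fy"],np.ones(len(uv))]@A.T
    return o+d*((z-o[2])/d[:,2])[:,None]
def proj(c,X):
    i,A,o=c;p=(np.atleast_2d(X)-o)@A
    return np.c_[p[:,0]/p[:,2]*i["fx"]+i["cx"],p[:,1]/p[:,2]*i["fy"]+i["cy"]]
def rect(pts):
    (x,y),(w,h),a=cv2.minAreaRect(pts[:,:2].astype(np.float32))
    if w<h: w,h,a=h,w,a+90
    return np.round([x,y,w,h,(a+90)%180-90],1)
def blob(im,lo,hi,z,c,roi=None,hull=True):
    m=cv2.inRange(cv2.cvtColor(im,cv2.COLOR_BGR2HSV),np.array(lo),np.array(hi))
    if roi: k=np.zeros_like(m);x0,y0,x1,y1=roi;k[y0:y1,x0:x1]=255;m&=k
    cs=cv2.findContours(m,cv2.RETR_EXTERNAL,cv2.CHAIN_APPROX_NONE)[0]
    k=max(cs,key=cv2.contourArea)[:,0]
    return rect(cast(c,k,z)),k
E
python3 - <<'E'
from h import *
for n in("top","side"):
    im=cv2.imread(f"pics/{n}0.png");c=cam(n);print(n,c[2].round())
    W=n=="top"
    for q,lo,hi,r in(("Y",(22,150,90),(35,255,255),(190,165,250,245) if W else (255,135,325,170)),("B",(100,150,80),(125,255,255),(385,125,450,225) if W else(300,250,410,300)),("G",(50,120,50),(75,255,255),(450,155,505,240) if W else(300,310,400,370))):
        print(q,blob(im,lo,hi,13,c,r)[0])
    cr=im[140:240,255:385] if W else im[145:245,260:390]
    cv2.imwrite(f"pics/{n}c.png",cv2.resize(cr,None,fx=6,fy=6,interpolation=cv2.INTER_CUBIC))
E
```

```text
top [ 323.   84. 1139.]
Y [496.5 363.3 157.7  79.8  -9. ]
B [ 572.  -186.4  220.3   93.    -8.3]
G [ 513.3 -358.1  185.7   85.9   -4.3]
side [ 343. -777.  909.]
Y [494.3 359.8 157.8  90.8 -11.7]
B [ 571.2 -187.6  220.1   96.8   -8.4]
G [ 513.  -357.2  186.1   87.4   -4.3]
```

View pics/topc.png

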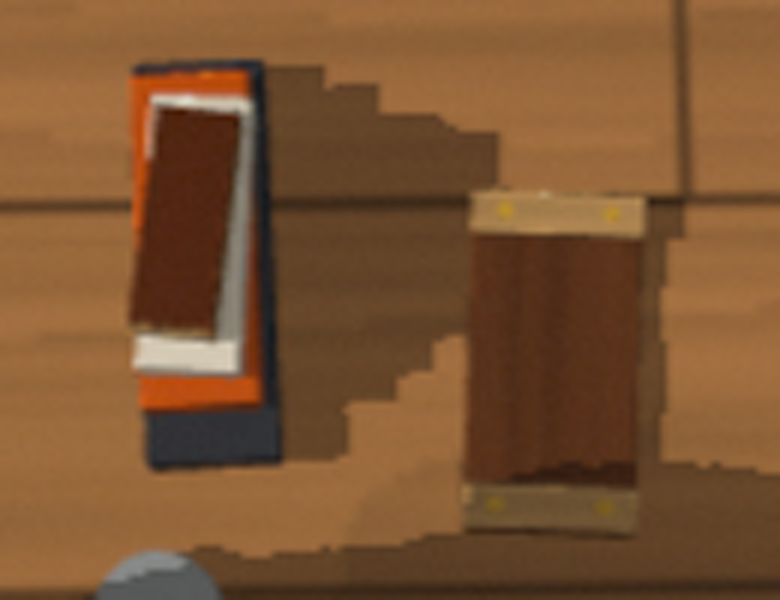

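The crop confirms the choice: the orange layer in the stack lies under the white one and over the grey, so it is the middle-sized stone. The stand is on the right, with its cleats at the top and bottom. Next I'll check the fingertip geometry in the wrist view.

Run:
```python
from h import *
i=ctrl.camera_info("wrist");H=np.linalg.inv(np.array(i["hand_eye"]))
for tip in(12,25,38):
    for x in(-11,11):
        p=H@np.array([x,43,tip,1]);print(tip,x,p[:2]/p[2]*i["fx"]+[i["cx"],i["cy"]])
# target yaw: tool y at 90deg ; stack centre estimate from top
c=cam("top")
cr=np.array([(160,107),(243,113),(217,331),(133,323)])
print(rect(cast(c,[255,140]+(cr+.5)/6-.5,97)))
cr=np.array([(471,190),(646,195),(636,535),(463,530)])
print(rect(cast(c,[255,140]+(cr+.5)/6-.5,20)))
s=ctrl.observe();Q=Ro.from_quat(s["ee_rot"]).as_matrix();print(Q.round(3),Q.T@(np.array([480,245,330])-s["eef_pos"]))
```

```text
12 -11 [423.70249776 297.74533311]
12 11 [428.15613203 249.15917662]
25 -11 [415.51639195 281.94119967]
25 11 [419.28076772 236.71450719]
38 -11 [408.52752483 268.44846073]
38 11 [411.75092631 226.15647441]
[561.8 173.2  97.8  36.5  -6.5]
[509.7  10.  159.4  82.   -2.3]
[[-0.899  0.438 -0.   ]
 [ 0.438  0.899 -0.001]
 [-0.    -0.001 -1.   ]] [-324.02122995 -294.17130318  -73.99809012]
```

View pics/wrist0.png

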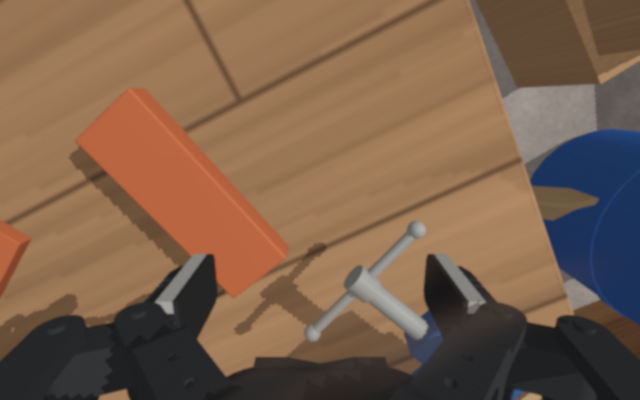

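The inner tip edge of the right finger is at about (428,254) with the jaw open. That matches a tip 12 mm ahead of the TCP when open, and so 25 mm when shut. Next I move above the stack.

```bash
python3 -m jog '[{"tx":-0.19,"ty":-0.17,"tz":-0.07,"az":-0.17,"jaw":0.085},{"tx":-0.19,"ty":-0.17,"tz":-0.07,"az":-0.17,"jaw":0.085},{"tx":-0.19,"ty":-0.17,"tz":-0.07,"az":-0.17,"jaw":0.085},{"tx":-0.19,"ty":-0.17,"tz":-0.07,"az":-0.17,"jaw":0.085},{"tx":-0.378,"ty":-0.348,"tz":-0.075,"az":-0.34,"jaw":0.085},{"tx":-0.378,"ty":-0.348,"tz":-0.075,"az":-0.34,"jaw":0.085},{"tx":-0.378,"ty":-0.348,"tz":-0.075,"az":-0.34,"jaw":0.085},{"tx":-0.378,"ty":-0.348,"tz":-0.075,"az":-0.34,"jaw":0.085},{"tx":-0.378,"ty":-0.348,"tz":-0.075,"az":-0.34,"jaw":0.085},{"tx":-0.378,"ty":-0.348,"tz":-0.075,"az":-0.34,"jaw":0.085}]'
python3 - <<'E'
from h import *
s=ctrl.observe();im=ctrl.read_camera("wrist");cv2.imwrite("pics/w1.png",im);import pickle;pickle.dump(s,open("w1.pkl","wb"))
print(s["clock"],s["eef_pos"],s["ee_rot"],s["joint_velocities"])
E
```

```text
$[0]: bad value
```

```bash
python3 -m jog '[{"ax":0,"ay":0,"az":-0.17,"tx":-0.19,"ty":-0.17,"tz":-0.07,"jaw":0.085},{"ax":0,"ay":0,"az":-0.17,"tx":-0.19,"ty":-0.17,"tz":-0.07,"jaw":0.085},{"ax":0,"ay":0,"az":-0.17,"tx":-0.19,"ty":-0.17,"tz":-0.07,"jaw":0.085},{"ax":0,"ay":0,"az":-0.17,"tx":-0.19,"ty":-0.17,"tz":-0.07,"jaw":0.085},{"ax":0,"ay":0,"az":-0.34,"tx":-0.378,"ty":-0.348,"tz":-0.075,"jaw":0.085},{"ax":0,"ay":0,"az":-0.34,"tx":-0.378,"ty":-0.348,"tz":-0.075,"jaw":0.085},{"ax":0,"ay":0,"az":-0.34,"tx":-0.378,"ty":-0.348,"tz":-0.075,"jaw":0.085},{"ax":0,"ay":0,"az":-0.34,"tx":-0.378,"ty":-0.348,"tz":-0.075,"jaw":0.085},{"ax":0,"ay":0,"az":-0.34,"tx":-0.378,"ty":-0.348,"tz":-0.075,"jaw":0.085},{"ax":0,"ay":0,"az":-0.34,"tx":-0.378,"ty":-0.348,"tz":-0.075,"jaw":0.085}]'
cat > snap.py <<'E'
import sys,pickle
from h import *
s=ctrl.observe();im=ctrl.read_camera("wrist");n=sys.argv[1];cv2.imwrite(f"pics/{n}.png",im);pickle.dump(s,open(n+".pkl","wb"))
print(s["clock"],np.round(s["eef_pos"],1),np.round(s["ee_rot"],3),np.abs(s["joint_velocities"]).max())
E
python3 snap.py w1
```

```text
clock: 1.4
eef_pos: [505.6, 171.0, 331.3]
ee_rot: [0.059, 0.998, -0.0, 0.0]
force: [-0.2, 0.5, 0.1]
finger_gap: 84.8
grip_force: 0.0
1.4 [505.6 171.  331.3] [ 0.059  0.998 -0.     0.   ] 0.042566918078073196
```

View pics/w1.png

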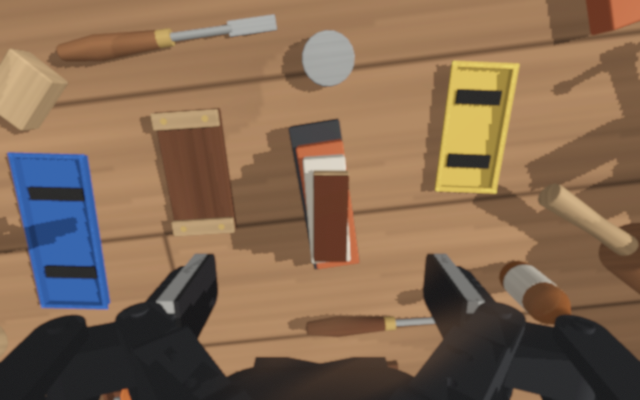

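The wrist view shows the stack at (330,195) with the strop on top at about (332,217), the stand at (193,170), the yellow tray at (477,127) and the blue tray at (58,230). Image up points toward the robot.

```bash
cat > meas.py <<'E'
import pickle
from h import *
def load(n):
    s=pickle.load(open(n+".pkl","rb"));return cv2.imread(f"pics/{n}.png"),cam("wrist",s),s
def go(s,x,y,z,th):  # rows to TCP x,y,z with tool y along th+90 (deg)
    Q=Ro.from_quat(s["ee_rot"]).as_matrix();d=Q.T@(np.array([x,y,z])-s["eef_pos"])
    a=np.degrees(np.arctan2(Q[1,1],Q[0,1]));dz=-((th+90-a+90)%180-90)
    return np.round(d/1000,4),"az",round(np.radians(dz),3),"yaw now",round(a,1)
E
python3 - <<'E'
from meas import *
im,c,s=load("w1")
hsv=cv2.cvtColor(im,cv2.COLOR_BGR2HSV)
print("leather px",hsv[215,332],"white",hsv[163,325],"orange",hsv[150,318],"grey",hsv[132,315],"stand",hsv[170,193],"table",hsv[280,250],"side",hsv[215,353])
r,k=blob(im,(0,100,20),(12,255,120),97,c,(306,166,352,268));print("strop",r,cv2.boundingRect(k))
print("Y",blob(im,(22,100,90),(35,255,255),13,c,(420,40,530,210))[0])
print("B",blob(im,(100,150,60),(125,255,255),13,c,(0,140,120,320))[0])
cr=[(151,115),(219,109),(236,232),(173,236)]
print("stand",cast(c,cr,20).round(1)[:,:2].tolist(),rect(cast(c,cr,20)))
E
```

```text
leather px [  8 158 100] white [ 19  24 219] orange [  9 160 196] grey [135   7  70] stand [ 11 141 101] table [ 14 110 165] side [ 11 136 165]
strop [561.7 174.7  94.6  34.2  -7. ] (314, 176, 34, 85)
Y [497.4 362.4 157.2  79.3  -8.8]
B [ 571.9 -184.1  217.7   96.2   -8.4]
stand [[432.9, -23.8], [435.6, 58.1], [592.0, 49.5], [587.8, -33.7]] [511.7  12.2 156.9  83.4  -3.1]
```

```bash
python3 -m jog '[{"ax":0,"ay":0,"az":0,"tx":-0.0557,"ty":0.0096,"tz":0.05,"jaw":0.085},{"ax":0,"ay":0,"az":0,"tx":-0.0557,"ty":0.0096,"tz":0.1,"jaw":0.085},{"ax":0,"ay":0,"az":0,"tx":-0.0557,"ty":0.0096,"tz":0.15,"jaw":0.085},{"ax":0,"ay":0,"az":0,"tx":-0.0557,"ty":0.0096,"tz":0.18,"jaw":0.085},{"ax":0,"ay":0,"az":0,"tx":-0.0557,"ty":0.0096,"tz":0.2,"jaw":0.085},{"ax":0,"ay":0,"az":0,"tx":-0.0557,"ty":0.0096,"tz":0.21,"jaw":0.085},{"ax":0,"ay":0,"az":0,"tx":-0.0557,"ty":0.0096,"tz":0.21,"jaw":0.085},{"ax":0,"ay":0,"az":0,"tx":-0.0557,"ty":0.0096,"tz":0.21,"jaw":0.085},{"ax":0,"ay":0,"az":0,"tx":-0.0557,"ty":0.0096,"tz":0.21,"jaw":0.085}]'
python3 - <<'E'
from meas import *
s=ctrl.observe();print(s["eef_pos"],go(s,562,174,100,-7))
E
```

```text
clock: 2.58
eef_pos: [561.9, 176.6, 122.2]
ee_rot: [0.057, 0.998, 0.0, 0.001]
force: [-0.2, -0.3, -0.3]
finger_gap: 85.0
grip_force: 0.0
[561.8530717  176.61281659 122.20819978] (array([-0.0004, -0.0026,  0.0222]), 'az', np.float64(0.008), 'yaw now', np.float64(83.5))
```

```bash
python3 -m jog '[{"ax":0,"ay":0,"az":0,"tx":0,"ty":-0.0025,"tz":0.012,"jaw":0.085},{"ax":0,"ay":0,"az":0,"tx":0,"ty":-0.0025,"tz":0.022,"jaw":0.085},{"ax":0,"ay":0,"az":0,"tx":0,"ty":-0.0025,"tz":0.022,"jaw":0.06},{"ax":0,"ay":0,"az":0,"tx":0,"ty":-0.0025,"tz":0.022,"jaw":0.045},{"ax":0,"ay":0,"az":0,"tx":0,"ty":-0.0025,"tz":0.022,"jaw":0.03},{"ax":0,"ay":0,"az":0,"tx":0,"ty":-0.0025,"tz":0.022,"jaw":0.03},{"ax":0,"ay":0,"az":0,"tx":0,"ty":-0.0025,"tz":0.022,"jaw":0.03},{"ax":0,"ay":0,"az":0,"tx":0,"ty":-0.0025,"tz":0.022,"jaw":0.03}]'
```

```text
clock: 3.58
eef_pos: [561.4, 174.0, 99.7]
ee_rot: [0.057, 0.998, 0.0, 0.0]
force: [-0.9, -0.0, 5.6]
finger_gap: 36.4
grip_force: 60.9
```

```bash
python3 -m jog '[{"ax":0,"ay":0,"az":0,"tx":0,"ty":0,"tz":-0.02,"jaw":0.03},{"ax":0,"ay":0,"az":0,"tx":0,"ty":0,"tz":-0.05,"jaw":0.03},{"ax":0,"ay":0,"az":-0.066,"tx":0.008,"ty":-0.04,"tz":-0.06,"jaw":0.03},{"ax":0,"ay":0,"az":-0.066,"tx":0.018,"ty":-0.09,"tz":-0.06,"jaw":0.03},{"ax":0,"ay":0,"az":-0.066,"tx":0.027,"ty":-0.14,"tz":-0.05,"jaw":0.03},{"ax":0,"ay":0,"az":-0.066,"tx":0.032,"ty":-0.168,"tz":-0.03,"jaw":0.03},{"ax":0,"ay":0,"az":-0.066,"tx":0.032,"ty":-0.168,"tz":0,"jaw":0.03},{"ax":0,"ay":0,"az":-0.066,"tx":0.032,"ty":-0.168,"tz":0.02,"jaw":0.03},{"ax":0,"ay":0,"az":-0.066,"tx":0.032,"ty":-0.168,"tz":0.025,"jaw":0.03},{"ax":0,"ay":0,"az":-0.066,"tx":0.032,"ty":-0.168,"tz":0.025,"jaw":0.03}]'; python3 snap.py w2
python3 - <<'E'
from meas import *
im,c,s=load("w2");print(go(s,510.5,11,39.7,-2.7))
E
```

```text
clock: 4.82
eef_pos: [510.2, 10.7, 74.3]
ee_rot: [0.024, 1.0, -0.0, -0.0]
force: [-0.1, -1.3, -1.6]
finger_gap: 36.4
grip_force: 60.3
4.825 [510.2  10.7  74.3] [ 0.024  1.    -0.    -0.   ] 0.018978684196004427
(array([-0.0003,  0.0003,  0.0346]), 'az', np.float64(-0.0), 'yaw now', np.float64(87.3))
```

View pics/w2.png

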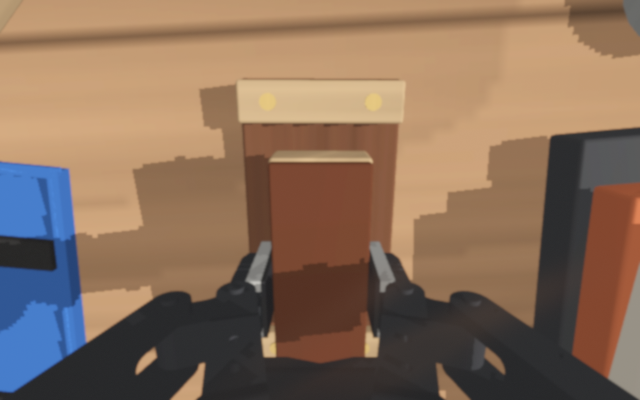

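The strop is in the grip, square over the stand. Its near edge is at row 157, and the near cleat runs from row 80 to row 122. I'll check the positions numerically.

Run:
```python
from meas import *
im,c,s=load("w2")
print("strop near corners",cast(c,[(277,152),(367,152),(271,161),(373,161)],71.6).round(1)[:,:2].tolist())
print("stand near top corners",cast(c,[(238,81),(404,80)],20).round(1)[:,:2].tolist(),"cleat inner",cast(c,[(243,124),(402,122)],20).round(1)[:,:2].tolist(),"board edges at row 200",cast(c,[(247,200),(393,200)],12).round(1)[:,:2].tolist())
```

```text
strop near corners [[458.1, -1.8], [459.6, 29.0], [461.1, -4.1], [462.8, 31.0]]
stand near top corners [[431.7, -24.0], [434.9, 53.1]] cleat inner [[451.3, -23.8], [454.0, 52.4]] board edges at row 200 [[491.5, -27.7], [495.2, 50.1]]
```

```bash
python3 -m jog '[{"ax":0,"ay":0,"az":0,"tx":-0.001,"ty":0,"tz":0.012,"jaw":0.03},{"ax":0,"ay":0,"az":0,"tx":-0.001,"ty":0,"tz":0.022,"jaw":0.03},{"ax":0,"ay":0,"az":0,"tx":-0.001,"ty":0,"tz":0.028,"jaw":0.03},{"ax":0,"ay":0,"az":0,"tx":-0.001,"ty":0,"tz":0.031,"jaw":0.03},{"ax":0,"ay":0,"az":0,"tx":-0.001,"ty":0,"tz":0.033,"jaw":0.03},{"ax":0,"ay":0,"az":0,"tx":-0.001,"ty":0,"tz":0.034,"jaw":0.03},{"ax":0,"ay":0,"az":0,"tx":-0.001,"ty":0,"tz":0.034,"jaw":0.03}]'
```

```text
clock: 5.75
eef_pos: [511.4, 10.5, 40.4]
ee_rot: [0.024, 1.0, -0.0, 0.0]
force: [0.2, 0.1, -1.3]
finger_gap: 36.6
grip_force: 60.3
```

```bash
python3 -m jog '[{"ax":0,"ay":0,"az":0,"tx":0,"ty":0,"tz":0.0005,"jaw":0.03},{"ax":0,"ay":0,"az":0,"tx":0,"ty":0,"tz":0.001,"jaw":0.03},{"ax":0,"ay":0,"az":0,"tx":0,"ty":0,"tz":0.001,"jaw":0.03}]'; python3 -m jog '[{"ax":0,"ay":0,"az":0,"tx":0,"ty":0,"tz":0,"jaw":0.042},{"ax":0,"ay":0,"az":0,"tx":0,"ty":0,"tz":0,"jaw":0.06},{"ax":0,"ay":0,"az":0,"tx":0,"ty":0,"tz":0,"jaw":0.06},{"ax":0,"ay":0,"az":0,"tx":0,"ty":0,"tz":-0.01,"jaw":0.07},{"ax":0,"ay":0,"az":0,"tx":0,"ty":0,"tz":-0.06,"jaw":0.085},{"ax":0,"ay":0,"az":0,"tx":0,"ty":0.05,"tz":-0.12,"jaw":0.085},{"ax":0,"ay":0,"az":0,"tx":0,"ty":0.1,"tz":-0.15,"jaw":0.085},{"ax":0,"ay":0,"az":0,"tx":0,"ty":0.15,"tz":-0.15,"jaw":0.085},{"ax":0,"ay":0,"az":0,"tx":0,"ty":0.16,"tz":-0.15,"jaw":0.085},{"ax":0,"ay":0,"az":0,"tx":0,"ty":0.16,"tz":-0.15,"jaw":0.085}]'; python3 snap.py w3
```

```text
clock: 6.12
eef_pos: [511.4, 10.6, 39.7]
ee_rot: [0.024, 1.0, 0.0, 0.0]
force: [-0.1, -0.1, 5.1]
finger_gap: 36.8
grip_force: 61.0
clock: 7.38
eef_pos: [518.5, 170.6, 189.5]
ee_rot: [0.023, 1.0, -0.0, -0.0]
force: [-0.3, -0.9, -0.4]
finger_gap: 84.6
grip_force: 0.0
7.375 [518.5 170.6 189.5] [ 0.023  1.    -0.    -0.   ] 0.03353160067055835
```

View pics/w3.png

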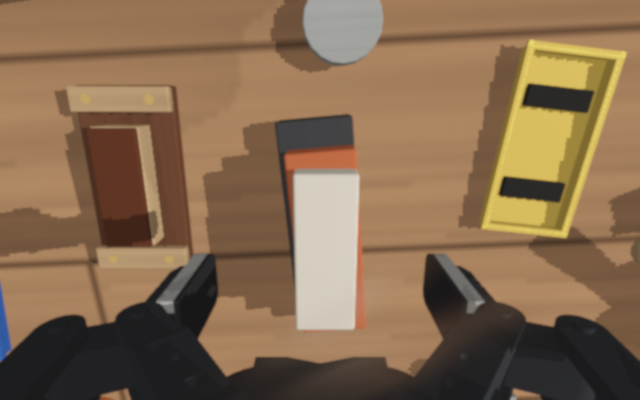

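The strop lies on the stand between the cleats at (125,185), and the white stone is fully exposed at (327,250). I'll measure it.

Run:
```python
from meas import *
im,c,s=load("w3")
r,k=blob(im,(0,0,150),(40,70,255),72,c,(280,150,380,335));print("fine",r,cv2.boundingRect(k))
print("Y",blob(im,(22,100,90),(35,255,255),13,c,(470,30,640,245))[0])
print(go(s,r[0],r[1],110,r[4]),go(s,r[0],r[1],80,r[4]))
```

```text
fine [559.4 172.3 127.   46.   -2.9] (293, 169, 67, 161)
Y [496.9 361.5 156.9  81.1  -9. ]
(array([-0.0408,  0.0036,  0.0795]), 'az', np.float64(0.004), 'yaw now', np.float64(87.4)) (array([-0.0408,  0.0036,  0.1095]), 'az', np.float64(0.004), 'yaw now', np.float64(87.4))
```

```bash
python3 -m jog '[{"ax":0,"ay":0,"az":0.004,"tx":-0.041,"ty":0.0036,"tz":0.04,"jaw":0.085},{"ax":0,"ay":0,"az":0.004,"tx":-0.041,"ty":0.0036,"tz":0.08,"jaw":0.085},{"ax":0,"ay":0,"az":0.004,"tx":-0.041,"ty":0.0036,"tz":0.1,"jaw":0.085},{"ax":0,"ay":0,"az":0.004,"tx":-0.041,"ty":0.0036,"tz":0.107,"jaw":0.085},{"ax":0,"ay":0,"az":0.004,"tx":-0.041,"ty":0.0036,"tz":0.1095,"jaw":0.07},{"ax":0,"ay":0,"az":0.004,"tx":-0.041,"ty":0.0036,"tz":0.1095,"jaw":0.055},{"ax":0,"ay":0,"az":0.004,"tx":-0.041,"ty":0.0036,"tz":0.1095,"jaw":0.038},{"ax":0,"ay":0,"az":0.004,"tx":-0.041,"ty":0.0036,"tz":0.1095,"jaw":0.038},{"ax":0,"ay":0,"az":0.004,"tx":-0.041,"ty":0.0036,"tz":0.1095,"jaw":0.038},{"ax":0,"ay":0,"az":0.004,"tx":-0.041,"ty":0.0036,"tz":0.1095,"jaw":0.038}]'
python3 - <<'E'
from meas import *
s=ctrl.observe();print(s["eef_pos"],go(s,497,362,s["eef_pos"][2],-8.9))
E
```

```text
clock: 8.68
eef_pos: [560.5, 171.9, 81.0]
ee_rot: [0.026, 1.0, 0.0, 0.001]
force: [-1.2, -1.8, 5.1]
finger_gap: 44.4
grip_force: 61.8
[560.52207351 171.89917057  81.01973535] (array([ 7.330e-02,  1.866e-01, -1.000e-04]), 'az', np.float64(0.103), 'yaw now', np.float64(87.0))
```

```bash
python3 -m jog '[{"ax":0,"ay":0,"az":0,"tx":0,"ty":0,"tz":-0.015,"jaw":0.038},{"ax":0,"ay":0,"az":0,"tx":0,"ty":0,"tz":-0.04,"jaw":0.038},{"ax":0,"ay":0,"az":0.05,"tx":0.015,"ty":0.04,"tz":-0.05,"jaw":0.038},{"ax":0,"ay":0,"az":0.103,"tx":0.035,"ty":0.09,"tz":-0.05,"jaw":0.038},{"ax":0,"ay":0,"az":0.103,"tx":0.055,"ty":0.14,"tz":-0.05,"jaw":0.038},{"ax":0,"ay":0,"az":0.103,"tx":0.072,"ty":0.175,"tz":-0.04,"jaw":0.038},{"ax":0,"ay":0,"az":0.103,"tx":0.072,"ty":0.1866,"tz":-0.02,"jaw":0.038},{"ax":0,"ay":0,"az":0.103,"tx":0.072,"ty":0.1866,"tz":0,"jaw":0.038},{"ax":0,"ay":0,"az":0.103,"tx":0.072,"ty":0.1866,"tz":0.005,"jaw":0.038},{"ax":0,"ay":0,"az":0.103,"tx":0.072,"ty":0.1866,"tz":0.005,"jaw":0.038}]'; python3 snap.py w4;  python3 - <<'E'
from meas import *
im,c,s=load("w4");print(go(s,498,362,40,-8.9))
z=s["eef_pos"][2]-81+72
hsv=cv2.cvtColor(im,cv2.COLOR_BGR2HSV)
r,k=blob(im,(0,0,140),(40,80,255),z,c,(220,50,420,390));print(r,cv2.boundingRect(k))
near=k[k[:,1]<k[:,1].min()+25];print(cast(c,[k[k[:,0].argmin()],k[k[:,1].argmin()],k[k[:,0].argmax()]],z).round(1))
E
```

```text
clock: 9.93
eef_pos: [498.2, 361.2, 74.9]
ee_rot: [0.078, 0.997, -0.0, -0.0]
force: [-0.6, -0.6, -1.9]
finger_gap: 44.7
grip_force: 62.1
9.925 [498.2 361.2  74.9] [ 0.078  0.997 -0.    -0.   ] 0.01529465367273444
(array([0.0004, 0.0007, 0.0349]), 'az', np.float64(-0.001), 'yaw now', np.float64(81.1))
[487.6 362.8 102.6  45.5  -8.7] (257, 119, 127, 244)
[[435.8 348.3  65.9]
 [438.9 383.8  65.9]
 [447.6 391.7  65.9]]
```

View pics/w4.png

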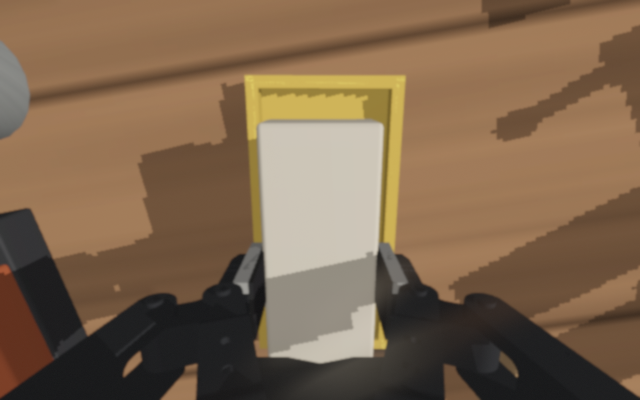

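The white stone sits square and central over the yellow tray, so I'll lower it.

```bash
python3 -m jog '[{"ax":0,"ay":0,"az":0,"tx":0.001,"ty":0.0007,"tz":0.012,"jaw":0.038},{"ax":0,"ay":0,"az":0,"tx":0.001,"ty":0.0007,"tz":0.022,"jaw":0.038},{"ax":0,"ay":0,"az":0,"tx":0.001,"ty":0.0007,"tz":0.028,"jaw":0.038},{"ax":0,"ay":0,"az":0,"tx":0.001,"ty":0.0007,"tz":0.031,"jaw":0.038},{"ax":0,"ay":0,"az":0,"tx":0.001,"ty":0.0007,"tz":0.033,"jaw":0.038},{"ax":0,"ay":0,"az":0,"tx":0.001,"ty":0.0007,"tz":0.034,"jaw":0.038},{"ax":0,"ay":0,"az":0,"tx":0.001,"ty":0.0007,"tz":0.034,"jaw":0.038}]'; python3 -m jog '[{"ax":0,"ay":0,"az":0,"tx":0,"ty":0,"tz":0.0005,"jaw":0.038},{"ax":0,"ay":0,"az":0,"tx":0,"ty":0,"tz":0.0008,"jaw":0.038},{"ax":0,"ay":0,"az":0,"tx":0,"ty":0,"tz":0.0008,"jaw":0.038}]'
```

```text
clock: 10.85
eef_pos: [497.0, 363.0, 40.9]
ee_rot: [0.077, 0.997, 0.0, 0.0]
force: [0.7, 1.4, -2.5]
finger_gap: 44.4
grip_force: 62.2
clock: 11.22
eef_pos: [497.0, 363.0, 40.1]
ee_rot: [0.077, 0.997, 0.0, 0.0]
force: [0.1, 0.0, -1.7]
finger_gap: 44.6
grip_force: 62.3
```

```bash
python3 -m jog '[{"ax":0,"ay":0,"az":0,"tx":0,"ty":0,"tz":0.0004,"jaw":0.038},{"ax":0,"ay":0,"az":0,"tx":0,"ty":0,"tz":0.0008,"jaw":0.038},{"ax":0,"ay":0,"az":0,"tx":0,"ty":0,"tz":0.0008,"jaw":0.038}]'
```

```text
clock: 11.6
eef_pos: [497.0, 363.0, 40.0]
ee_rot: [0.077, 0.997, 0.0, 0.0]
force: [-2.5, -1.7, 8.1]
finger_gap: 44.4
grip_force: 63.4
```

Contact is gentle. I release, retreat and return to the stack.

```bash
python3 -m jog '[{"ax":0,"ay":0,"az":0,"tx":0,"ty":0,"tz":0,"jaw":0.05},{"ax":0,"ay":0,"az":0,"tx":0,"ty":0,"tz":0,"jaw":0.065},{"ax":0,"ay":0,"az":0,"tx":0,"ty":0,"tz":0,"jaw":0.065},{"ax":0,"ay":0,"az":0,"tx":0,"ty":0,"tz":-0.01,"jaw":0.075},{"ax":0,"ay":0,"az":0,"tx":0,"ty":0,"tz":-0.06,"jaw":0.085},{"ax":0,"ay":0,"az":-0.06,"tx":0,"ty":-0.05,"tz":-0.12,"jaw":0.085},{"ax":0,"ay":0,"az":-0.1,"tx":0,"ty":-0.1,"tz":-0.15,"jaw":0.085},{"ax":0,"ay":0,"az":-0.1,"tx":0,"ty":-0.15,"tz":-0.15,"jaw":0.085},{"ax":0,"ay":0,"az":-0.1,"tx":0,"ty":-0.18,"tz":-0.15,"jaw":0.085},{"ax":0,"ay":0,"az":-0.1,"tx":0,"ty":-0.18,"tz":-0.15,"jaw":0.085}]'; python3 -m jog '[{"ax":0,"ay":0,"az":0,"tx":0,"ty":0,"tz":0,"jaw":0.085}]' >/dev/null; python3 snap.py w5
python3 - <<'E'
from meas import *
im,c,s=load("w5")
r,k=blob(im,(4,140,140),(13,255,255),50,c,(260,100,400,395));print("med",r,cv2.boundingRect(k))
print(go(s,r[0],r[1],55,r[4]))
E
```

```text
clock: 12.85
eef_pos: [469.0, 182.4, 190.2]
ee_rot: [0.029, 1.0, -0.0, 0.0]
force: [0.4, 0.5, 0.5]
finger_gap: 85.0
grip_force: 0.0
12.975 [469.6 185.9 189.7] [0.027 1.    0.    0.   ] 0.01854088897041229
med [553.2 174.2 142.6  53.2   2.2] (270, 206, 80, 157)
(array([-0.084 , -0.0073,  0.1347]), 'az', np.float64(-0.093), 'yaw now', np.float64(86.9))
```

View pics/w5.png

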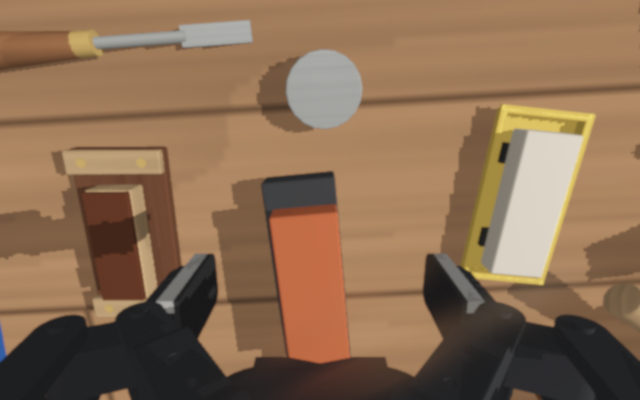

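The orange stone is at (310,285) with its far end hidden by the gripper, so I take its centre as the near edge plus 77.5 mm. The white stone lies in the yellow tray.

```bash
python3 -m jog '[{"ax":0,"ay":0,"az":-0.093,"tx":-0.05,"ty":-0.0068,"tz":0.03,"jaw":0.085},{"ax":0,"ay":0,"az":-0.093,"tx":-0.09,"ty":-0.0068,"tz":0.07,"jaw":0.085},{"ax":0,"ay":0,"az":-0.093,"tx":-0.09,"ty":-0.0068,"tz":0.11,"jaw":0.085},{"ax":0,"ay":0,"az":-0.093,"tx":-0.09,"ty":-0.0068,"tz":0.128,"jaw":0.085},{"ax":0,"ay":0,"az":-0.093,"tx":-0.09,"ty":-0.0068,"tz":0.1345,"jaw":0.075},{"ax":0,"ay":0,"az":-0.093,"tx":-0.09,"ty":-0.0068,"tz":0.1345,"jaw":0.06},{"ax":0,"ay":0,"az":-0.093,"tx":-0.09,"ty":-0.0068,"tz":0.1345,"jaw":0.046},{"ax":0,"ay":0,"az":-0.093,"tx":-0.09,"ty":-0.0068,"tz":0.1345,"jaw":0.046},{"ax":0,"ay":0,"az":-0.093,"tx":-0.09,"ty":-0.0068,"tz":0.1345,"jaw":0.046},{"ax":0,"ay":0,"az":-0.093,"tx":-0.09,"ty":-0.0068,"tz":0.1345,"jaw":0.046}]'
python3 - <<'E'
from meas import *
s=ctrl.observe();print(s["eef_pos"],go(s,513,-357.7,s["eef_pos"][2],-4.3))
E
```

```text
clock: 14.28
eef_pos: [559.0, 173.8, 56.2]
ee_rot: [-0.019, 1.0, 0.0, 0.001]
force: [-3.0, 1.4, 8.7]
finger_gap: 53.0
grip_force: 65.0
[558.99013151 173.79788525  56.17525028] (array([ 6.640e-02, -5.293e-01, -5.000e-04]), 'az', np.float64(0.114), 'yaw now', np.float64(92.2))
```

```bash
python3 -m jog '[{"ax":0,"ay":0,"az":0,"tx":0,"ty":0,"tz":-0.015,"jaw":0.046},{"ax":0,"ay":0,"az":0,"tx":0,"ty":0,"tz":-0.045,"jaw":0.046},{"ax":0,"ay":0,"az":0,"tx":0.005,"ty":-0.03,"tz":-0.075,"jaw":0.046},{"ax":0,"ay":0,"az":0.03,"tx":0.01,"ty":-0.08,"tz":-0.08,"jaw":0.046},{"ax":0,"ay":0,"az":0.06,"tx":0.02,"ty":-0.135,"tz":-0.08,"jaw":0.046},{"ax":0,"ay":0,"az":0.09,"tx":0.03,"ty":-0.19,"tz":-0.08,"jaw":0.046},{"ax":0,"ay":0,"az":0.114,"tx":0.04,"ty":-0.245,"tz":-0.08,"jaw":0.046},{"ax":0,"ay":0,"az":0.114,"tx":0.05,"ty":-0.3,"tz":-0.08,"jaw":0.046},{"ax":0,"ay":0,"az":0.114,"tx":0.055,"ty":-0.35,"tz":-0.08,"jaw":0.046},{"ax":0,"ay":0,"az":0.114,"tx":0.055,"ty":-0.35,"tz":-0.08,"jaw":0.046}]'; python3 snap.py w6
python3 - <<'E'
from meas import *
im,c,s=load("w6");print(go(s,513,-357.7,130,-4.3))
r,k=blob(im,(50,120,40),(75,255,255),13,c);print("G",r,cv2.boundingRect(k))
E
```

```text
clock: 15.52
eef_pos: [515.9, -184.0, 135.6]
ee_rot: [0.042, 0.999, -0.001, 0.0]
force: [0.2, 0.6, -3.6]
finger_gap: 52.4
grip_force: 64.7
15.525 [ 515.9 -184.   135.6] [ 0.042  0.999 -0.001  0.   ] 0.06485741198947549
(array([-0.0116, -0.1734,  0.0061]), 'az', np.float64(-0.009), 'yaw now', np.float64(85.2))
G [ 514.  -355.9  184.4   87.8   -4.4] (0, 81, 157, 245)
```

```bash
python3 -m jog '[{"ax":0,"ay":0,"az":-0.009,"tx":-0.004,"ty":-0.05,"tz":0,"jaw":0.046},{"ax":0,"ay":0,"az":-0.009,"tx":-0.008,"ty":-0.1,"tz":0,"jaw":0.046},{"ax":0,"ay":0,"az":-0.009,"tx":-0.012,"ty":-0.145,"tz":0.01,"jaw":0.046},{"ax":0,"ay":0,"az":-0.009,"tx":-0.012,"ty":-0.173,"tz":0.03,"jaw":0.046},{"ax":0,"ay":0,"az":-0.009,"tx":-0.012,"ty":-0.173,"tz":0.05,"jaw":0.046},{"ax":0,"ay":0,"az":-0.009,"tx":-0.012,"ty":-0.173,"tz":0.06,"jaw":0.046},{"ax":0,"ay":0,"az":-0.009,"tx":-0.012,"ty":-0.173,"tz":0.06,"jaw":0.046},{"ax":0,"ay":0,"az":-0.009,"tx":-0.012,"ty":-0.173,"tz":0.06,"jaw":0.046}]'; python3 snap.py w7
python3 - <<'E'
from meas import *
im,c,s=load("w7");z=s["eef_pos"][2]-56.2+50
print(go(s,513.3,-357.2,39.2,-4.3))
r,k=blob(im,(4,140,120),(13,255,255),z,c);print("med",r,cv2.boundingRect(k))
E
```

```text
clock: 16.58
eef_pos: [516.7, -351.3, 75.5]
ee_rot: [0.033, 0.999, -0.0, 0.0]
force: [0.4, -0.3, -3.8]
finger_gap: 52.8
grip_force: 64.9
16.575 [ 516.7 -351.3   75.5] [ 0.033  0.999 -0.     0.   ] 0.005131074259340691
(array([ 0.0031, -0.0061,  0.0363]), 'az', np.float64(0.01), 'yaw now', np.float64(86.2))
med [ 500.1 -350.2  110.4   52.6   -3.7] (244, 90, 154, 274)
```

View pics/w7.png

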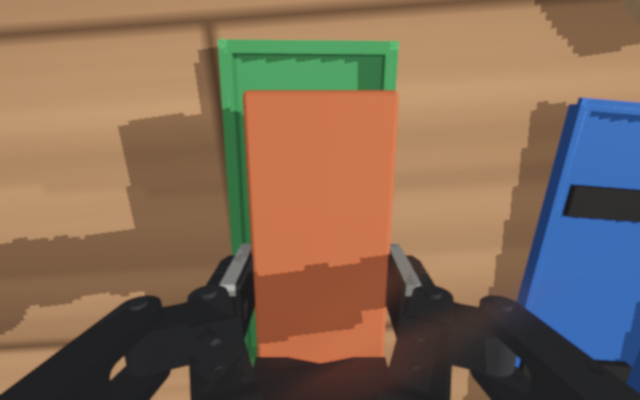

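The orange stone is held over the green tray, near edge at row 90, with the tray's near rim at row 41. I'll compare both edges in this same image.

Run:
```python
from meas import *
im,c,s=load("w7");z=69.3
th=np.radians(-4);u=np.array([np.cos(th),np.sin(th)])
a=cast(c,[(245,92),(397,91)],z)[:,:2].mean(0);b=cast(c,[(219,42),(398,42)],13)[:,:2].mean(0)
print("stone near",a,"c",a+77.5*u,"tray near",b,"c",b+93.5*u)
print("left rim",cast(c,[(219,42),(230,200)],13)[:,:2].round(1).tolist())
print([hex(0)] and cv2.cvtColor(im,cv2.COLOR_BGR2HSV)[86:100,320].tolist())
```

```text
stone near [ 445.51747053 -346.52578566] c [ 522.82868443 -351.93191237] tray near [ 421.95245929 -350.76828078] c [ 515.22469799 -357.29051108]
left rim [[419.2, -393.0], [496.9, -398.4]]
[[67, 127, 162], [68, 127, 161], [65, 115, 158], [51, 96, 146], [21, 119, 143], [11, 154, 175], [9, 162, 191], [9, 161, 196], [9, 159, 199], [9, 159, 201], [10, 157, 203], [10, 157, 203], [9, 156, 203], [9, 156, 203]]
```

```bash
python3 -m jog '[{"ax":0,"ay":0,"az":0.008,"tx":0.005,"ty":-0.0058,"tz":0.008,"jaw":0.046},{"ax":0,"ay":0,"az":0.008,"tx":0.005,"ty":-0.0058,"tz":0.02,"jaw":0.046},{"ax":0,"ay":0,"az":0.008,"tx":0.005,"ty":-0.0058,"tz":0.028,"jaw":0.046},{"ax":0,"ay":0,"az":0.008,"tx":0.005,"ty":-0.0058,"tz":0.031,"jaw":0.046},{"ax":0,"ay":0,"az":0.008,"tx":0.005,"ty":-0.0058,"tz":0.033,"jaw":0.046},{"ax":0,"ay":0,"az":0.008,"tx":0.005,"ty":-0.0058,"tz":0.034,"jaw":0.046},{"ax":0,"ay":0,"az":0.008,"tx":0.005,"ty":-0.0058,"tz":0.035,"jaw":0.046},{"ax":0,"ay":0,"az":0.008,"tx":0.005,"ty":-0.0058,"tz":0.035,"jaw":0.046}]';python3 -m jog '[{"ax":0,"ay":0,"az":0,"tx":0,"ty":0,"tz":0.0005,"jaw":0.046},{"ax":0,"ay":0,"az":0,"tx":0,"ty":0,"tz":0.001,"jaw":0.046},{"ax":0,"ay":0,"az":0,"tx":0,"ty":0,"tz":0.001,"jaw":0.046}]'
```

```text
clock: 17.62
eef_pos: [510.7, -357.4, 39.8]
ee_rot: [0.037, 0.999, -0.0, 0.0]
force: [-0.9, -0.3, -4.4]
finger_gap: 52.8
grip_force: 65.0
clock: 18.0
eef_pos: [510.7, -357.4, 39.2]
ee_rot: [0.037, 0.999, -0.0, 0.0]
force: [-1.9, 1.4, 4.0]
finger_gap: 52.7
grip_force: 65.9
```

```bash
python3 -m jog '[{"ax":0,"ay":0,"az":0,"tx":0,"ty":0,"tz":0,"jaw":0.058},{"ax":0,"ay":0,"az":0,"tx":0,"ty":0,"tz":0,"jaw":0.072},{"ax":0,"ay":0,"az":0,"tx":0,"ty":0,"tz":0,"jaw":0.072},{"ax":0,"ay":0,"az":0,"tx":0,"ty":0,"tz":-0.01,"jaw":0.08},{"ax":0,"ay":0,"az":0,"tx":0,"ty":0,"tz":-0.06,"jaw":0.085},{"ax":0,"ay":0,"az":0,"tx":0,"ty":0.03,"tz":-0.11,"jaw":0.085},{"ax":0,"ay":0,"az":0,"tx":0.01,"ty":0.08,"tz":-0.14,"jaw":0.085},{"ax":0,"ay":0,"az":0,"tx":0.02,"ty":0.13,"tz":-0.17,"jaw":0.085},{"ax":0,"ay":0,"az":0,"tx":0.03,"ty":0.18,"tz":-0.2,"jaw":0.085},{"ax":0,"ay":0,"az":0,"tx":0.04,"ty":0.23,"tz":-0.2,"jaw":0.085}]';python3 -m jog '[{"ax":0,"ay":0,"az":0,"tx":0.01,"ty":0.06,"tz":0,"jaw":0.085},{"ax":0,"ay":0,"az":0,"tx":0.01,"ty":0.12,"tz":0,"jaw":0.085},{"ax":0,"ay":0,"az":0,"tx":0.01,"ty":0.18,"tz":0,"jaw":0.085},{"ax":0,"ay":0,"az":0,"tx":0.01,"ty":0.24,"tz":0,"jaw":0.085},{"ax":0,"ay":0,"az":0,"tx":0.01,"ty":0.29,"tz":0,"jaw":0.085},{"ax":0,"ay":0,"az":0,"tx":0.01,"ty":0.3,"tz":0,"jaw":0.085},{"ax":0,"ay":0,"az":0,"tx":0.01,"ty":0.3,"tz":0,"jaw":0.085},{"ax":0,"ay":0,"az":0,"tx":0.01,"ty":0.3,"tz":0,"jaw":0.085}]'; python3 snap.py w8
python3 - <<'E'
from meas import *
im,c,s=load("w8")
p=proj(c,[570,170,26])[0];print(p)
x,y=int(p[0]),int(p[1])
print(cv2.cvtColor(im,cv2.COLOR_BGR2HSV)[y,x])
# placed pieces seen from the top camera, arm is clear of the green tray
t=ctrl.read_camera("top");cv2.imwrite("pics/top1.png",t);ct=cam("top")
print("G",blob(t,(50,120,40),(75,255,255),13,ct,(440,150,510,245))[0],"med",blob(t,(3,140,120),(13,255,255),33,ct,(455,160,500,240))[0])
E
```

```text
clock: 19.25
eef_pos: [488.6, -123.6, 241.6]
ee_rot: [0.037, 0.999, -0.0, 0.003]
force: [0.4, 0.4, -0.7]
finger_gap: 84.9
grip_force: 0.0
clock: 20.25
eef_pos: [500.3, 173.1, 238.8]
ee_rot: [0.038, 0.999, -0.0, -0.0]
force: [0.5, -1.1, -0.6]
finger_gap: 85.1
grip_force: 0.0
20.25 [500.3 173.1 238.8] [ 0.038  0.999 -0.    -0.   ] 0.00899577823687181
[322.73775837 240.00225609]
[140  11  70]
G [ 513.3 -358.1  185.7   85.9   -4.3] med [ 484.9 -351.5   93.4   57.5   -4.4]
```

View pics/w8.png

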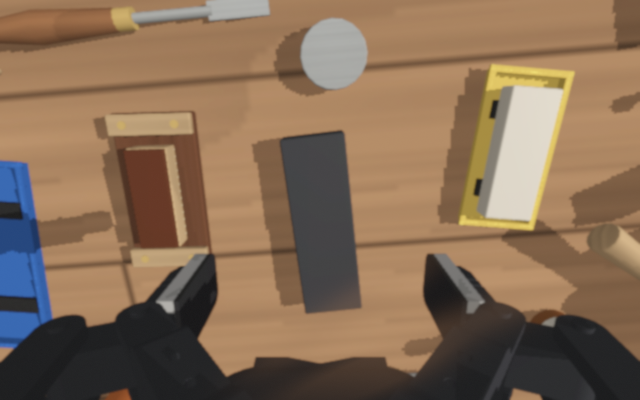

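The dark coarse stone is fully visible, from (315,135) to (333,308). The green tray hasn't moved. I'll measure the coarse stone.

Run:
```python
from meas import *
im,c,s=load("w8")
r,k=blob(im,(90,0,30),(180,90,95),26,c,(265,110,390,330));print("coarse",r,cv2.boundingRect(k))
print(go(s,r[0],r[1],27.5,r[4]))
t=cv2.imread("pics/top1.png");ct=cam("top")
cv2.imwrite("pics/top1c.png",cv2.resize(t[145:245,440:520],None,fx=6,fy=6))
h=cv2.cvtColor(t,cv2.COLOR_BGR2HSV);print([h[y,478].tolist() for y in range(160,236,5)])
```

```text
coarse [553.5 170.8 178.6  57.7   2.3] (282, 133, 74, 173)
(array([-0.0532,  0.002 ,  0.2113]), 'az', np.float64(-0.117), 'yaw now', np.float64(85.6))
[[14, 155, 143], [38, 127, 84], [11, 236, 109], [10, 236, 110], [10, 223, 112], [10, 229, 110], [10, 237, 125], [10, 234, 173], [11, 236, 173], [11, 236, 173], [11, 236, 173], [10, 230, 174], [11, 231, 173], [70, 220, 118], [58, 148, 117], [14, 157, 112]]
```

Run:
```python
from meas import *
im,c,s=load("w8")
r=rect(cast(c,[(282,139),(343,131),(361,307),(306,313)],26));print("corners",r)
r2,k=blob(im,(0,0,30),(180,95,112),26,c,(265,110,390,330));print("mask",r2)
print(go(s,r[0],r[1],27.5,r[4]))
t=cv2.imread("pics/top1.png");ct=cam("top")
print("med",blob(t,(3,140,80),(14,255,255),33,ct,(455,160,500,240))[0])
```

```text
corners [558.  171.3 188.4  59.7   2.5]
mask [557.4 171.1 189.   62.5   2.9]
(array([-0.0577,  0.0028,  0.2113]), 'az', np.float64(-0.12), 'yaw now', np.float64(85.6))
med [ 514.5 -352.8  155.3   60.2   -5. ]
```

```bash
python3 -m jog '[{"ax":0,"ay":0,"az":-0.125,"tx":-0.0575,"ty":0.0027,"tz":0.03,"jaw":0.0854},{"ax":0,"ay":0,"az":-0.125,"tx":-0.0575,"ty":0.0027,"tz":0.08,"jaw":0.0854},{"ax":0,"ay":0,"az":-0.125,"tx":-0.0575,"ty":0.0027,"tz":0.13,"jaw":0.0854},{"ax":0,"ay":0,"az":-0.125,"tx":-0.0575,"ty":0.0027,"tz":0.16,"jaw":0.0854},{"ax":0,"ay":0,"az":-0.125,"tx":-0.0575,"ty":0.0027,"tz":0.17,"jaw":0.0854},{"ax":0,"ay":0,"az":-0.125,"tx":-0.0575,"ty":0.0027,"tz":0.17,"jaw":0.0854},{"ax":0,"ay":0,"az":-0.125,"tx":-0.0575,"ty":0.0027,"tz":0.17,"jaw":0.0854}]'
python3 - <<'E'
from meas import *
s=ctrl.observe();print(go(s,557.6,171.2,27.5,2.8))
E
```

```text
clock: 21.22
eef_pos: [558.6, 173.3, 70.1]
ee_rot: [-0.025, 1.0, 0.0, 0.001]
force: [0.8, 0.1, 0.3]
finger_gap: 85.5
grip_force: 0.0
(array([ 0.0012, -0.002 ,  0.0425]), 'az', np.float64(0.001), 'yaw now', np.float64(92.9))
```

```bash
python3 -m jog '[{"ax":0,"ay":0,"az":0,"tx":0.001,"ty":-0.002,"tz":0.02,"jaw":0.0854},{"ax":0,"ay":0,"az":0,"tx":0.001,"ty":-0.002,"tz":0.035,"jaw":0.0854},{"ax":0,"ay":0,"az":0,"tx":0.001,"ty":-0.002,"tz":0.0425,"jaw":0.0854},{"ax":0,"ay":0,"az":0,"tx":0.001,"ty":-0.002,"tz":0.0425,"jaw":0.07},{"ax":0,"ay":0,"az":0,"tx":0.001,"ty":-0.002,"tz":0.0425,"jaw":0.054},{"ax":0,"ay":0,"az":0,"tx":0.001,"ty":-0.002,"tz":0.0425,"jaw":0.054},{"ax":0,"ay":0,"az":0,"tx":0.001,"ty":-0.002,"tz":0.0425,"jaw":0.054},{"ax":0,"ay":0,"az":0,"tx":0.001,"ty":-0.002,"tz":0.0425,"jaw":0.054}]'
python3 - <<'E'
from meas import *
s=ctrl.observe();print(go(s,571.6,-186,s["eef_pos"][2],-8.4))
E
```

```text
clock: 22.22
eef_pos: [557.1, 171.3, 26.7]
ee_rot: [-0.025, 1.0, 0.0, 0.0]
force: [-2.0, -0.6, 6.0]
finger_gap: 60.9
grip_force: 67.4
(array([ 0.0034, -0.3576, -0.    ]), 'az', np.float64(0.197), 'yaw now', np.float64(92.9))
```

```bash
python3 -m jog '[{"ax":0,"ay":0,"az":0,"tx":0,"ty":0,"tz":-0.015,"jaw":0.054},{"ax":0,"ay":0,"az":0,"tx":0,"ty":0,"tz":-0.05,"jaw":0.054},{"ax":0,"ay":0,"az":0.03,"tx":0,"ty":-0.02,"tz":-0.085,"jaw":0.054},{"ax":0,"ay":0,"az":0.06,"tx":0,"ty":-0.07,"tz":-0.1,"jaw":0.054},{"ax":0,"ay":0,"az":0.1,"tx":0.001,"ty":-0.12,"tz":-0.1,"jaw":0.054},{"ax":0,"ay":0,"az":0.15,"tx":0.002,"ty":-0.175,"tz":-0.1,"jaw":0.054},{"ax":0,"ay":0,"az":0.197,"tx":0.003,"ty":-0.23,"tz":-0.1,"jaw":0.054},{"ax":0,"ay":0,"az":0.197,"tx":0.003,"ty":-0.28,"tz":-0.1,"jaw":0.054},{"ax":0,"ay":0,"az":0.197,"tx":0.003,"ty":-0.33,"tz":-0.1,"jaw":0.054},{"ax":0,"ay":0,"az":0.197,"tx":0.003,"ty":-0.3576,"tz":-0.095,"jaw":0.054}]'; python3 -m jog '[{"ax":0,"ay":0,"az":0,"tx":0,"ty":0,"tz":0.015,"jaw":0.054},{"ax":0,"ay":0,"az":0,"tx":0,"ty":0,"tz":0.035,"jaw":0.054},{"ax":0,"ay":0,"az":0,"tx":0,"ty":0,"tz":0.047,"jaw":0.054},{"ax":0,"ay":0,"az":0,"tx":0,"ty":0,"tz":0.047,"jaw":0.054},{"ax":0,"ay":0,"az":0,"tx":0,"ty":0,"tz":0.047,"jaw":0.054}]'; python3 snap.py w9
python3 - <<'E'
from meas import *
im,c,s=load("w9");print(go(s,571.6,-186,35.7,-8.4))
E
```

```text
clock: 23.48
eef_pos: [571.2, -189.8, 121.7]
ee_rot: [0.075, 0.997, -0.001, 0.0]
force: [-0.5, 0.7, -6.8]
finger_gap: 60.6
grip_force: 68.2
clock: 24.1
eef_pos: [572.3, -185.6, 74.6]
ee_rot: [0.073, 0.997, 0.0, 0.0]
force: [-0.4, 0.2, -6.2]
finger_gap: 60.9
grip_force: 68.0
24.1 [ 572.3 -185.6   74.6] [0.073 0.997 0.    0.   ] 0.01011780009571163
(array([ 0.0006, -0.0004,  0.0389]), 'az', np.float64(0.0), 'yaw now', np.float64(81.6))
```

View pics/w9.png

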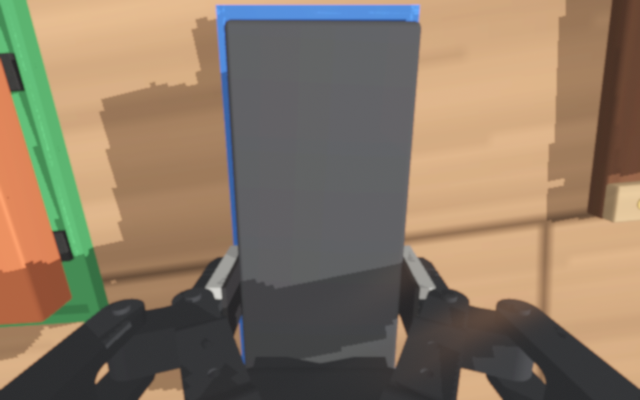

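The coarse stone hangs over the blue tray, its near edge at row 22 and the tray's near rim at row 7. I'll compare the two.

Run:
```python
from meas import *
im,c,s=load("w9");th=np.radians(-8.4);u=np.array([np.cos(th),np.sin(th)])
a=cast(c,[(226,22),(420,22)],73.9)[:,:2];b=cast(c,[(217,7),(419,7)],13)[:,:2]
print(a.round(1).tolist(),a.mean(0)+95*u,b.round(1).tolist(),b.mean(0)+111*u)
```

```text
[[477.4, -201.0], [486.1, -142.3]] [ 575.7444249 -185.528065 ] [[457.2, -216.7], [470.7, -125.0]] [ 573.77724578 -187.0914541 ]
```

```bash
python3 -m jog '[{"ax":0,"ay":0,"az":0,"tx":0.0018,"ty":-0.0013,"tz":0.01,"jaw":0.054},{"ax":0,"ay":0,"az":0,"tx":0.0018,"ty":-0.0013,"tz":0.022,"jaw":0.054},{"ax":0,"ay":0,"az":0,"tx":0.0018,"ty":-0.0013,"tz":0.03,"jaw":0.054},{"ax":0,"ay":0,"az":0,"tx":0.0018,"ty":-0.0013,"tz":0.034,"jaw":0.054},{"ax":0,"ay":0,"az":0,"tx":0.0018,"ty":-0.0013,"tz":0.036,"jaw":0.054},{"ax":0,"ay":0,"az":0,"tx":0.0018,"ty":-0.0013,"tz":0.037,"jaw":0.054},{"ax":0,"ay":0,"az":0,"tx":0.0018,"ty":-0.0013,"tz":0.0375,"jaw":0.054},{"ax":0,"ay":0,"az":0,"tx":0.0018,"ty":-0.0013,"tz":0.0375,"jaw":0.054}]';python3 -m jog '[{"ax":0,"ay":0,"az":0,"tx":0,"ty":0,"tz":0.0005,"jaw":0.054},{"ax":0,"ay":0,"az":0,"tx":0,"ty":0,"tz":0.001,"jaw":0.054},{"ax":0,"ay":0,"az":0,"tx":0,"ty":0,"tz":0.001,"jaw":0.054}]'
```

```text
clock: 25.15
eef_pos: [570.1, -187.1, 36.9]
ee_rot: [0.073, 0.997, -0.0, 0.0]
force: [-0.2, 1.1, -6.7]
finger_gap: 60.9
grip_force: 68.2
clock: 25.52
eef_pos: [570.0, -187.1, 35.8]
ee_rot: [0.073, 0.997, -0.0, 0.0]
force: [-0.4, 0.1, -5.1]
finger_gap: 60.5
grip_force: 68.3
```

```bash
python3 -m jog '[{"ax":0,"ay":0,"az":0,"tx":0,"ty":0,"tz":0.0004,"jaw":0.054},{"ax":0,"ay":0,"az":0,"tx":0,"ty":0,"tz":0.0008,"jaw":0.054},{"ax":0,"ay":0,"az":0,"tx":0,"ty":0,"tz":0.0008,"jaw":0.054}]'
```

```text
clock: 25.9
eef_pos: [570.0, -187.1, 35.7]
ee_rot: [0.073, 0.997, -0.0, 0.0]
force: [-2.8, 1.1, 6.0]
finger_gap: 60.5
grip_force: 69.9
```

The stone has touched down. I release and retreat high, back toward the robot, clear of the top view.

```bash
python3 -m jog '[{"ax":0,"ay":0,"az":0,"tx":0,"ty":0,"tz":0,"jaw":0.066},{"ax":0,"ay":0,"az":0,"tx":0,"ty":0,"tz":0,"jaw":0.08},{"ax":0,"ay":0,"az":0,"tx":0,"ty":0,"tz":0,"jaw":0.08},{"ax":0,"ay":0,"az":0,"tx":0,"ty":0,"tz":-0.01,"jaw":0.08},{"ax":0,"ay":0,"az":0,"tx":0,"ty":0,"tz":-0.05,"jaw":0.085},{"ax":0,"ay":0,"az":0,"tx":0,"ty":0,"tz":-0.1,"jaw":0.085},{"ax":0,"ay":0,"az":0,"tx":0,"ty":0.05,"tz":-0.15,"jaw":0.085},{"ax":0,"ay":0,"az":0,"tx":0.02,"ty":0.1,"tz":-0.2,"jaw":0.085},{"ax":0,"ay":0,"az":0,"tx":0.04,"ty":0.15,"tz":-0.23,"jaw":0.085},{"ax":0,"ay":0,"az":0,"tx":0.05,"ty":0.2,"tz":-0.25,"jaw":0.085}]'; python3 -m jog '[{"ax":0,"ay":0,"az":0,"tx":0,"ty":0.06,"tz":0,"jaw":0.085},{"ax":0,"ay":0,"az":0,"tx":0,"ty":0.12,"tz":0,"jaw":0.085},{"ax":0,"ay":0,"az":0,"tx":0,"ty":0.18,"tz":0,"jaw":0.085},{"ax":0,"ay":0,"az":0,"tx":0,"ty":0.18,"tz":0,"jaw":0.085},{"ax":0,"ay":0,"az":0,"tx":0,"ty":0.18,"tz":0,"jaw":0.085}]';python3 snap.py w10
python3 - <<'E'
from h import *
t=ctrl.read_camera("top");cv2.imwrite("pics/top2.png",t);s=ctrl.read_camera("side");cv2.imwrite("pics/side2.png",s)
a=cv2.resize(t[70:250,180:520],(800,424),interpolation=cv2.INTER_CUBIC);cv2.imwrite("pics/top2c.png",a)
b=cv2.resize(s[120:380,240:480],(552,598),interpolation=cv2.INTER_CUBIC);cv2.imwrite("pics/side2c.png",b)
E
```

```text
clock: 27.15
eef_pos: [549.9, 10.5, 283.5]
ee_rot: [0.074, 0.997, -0.0, 0.001]
force: [2.0, 0.7, 0.1]
finger_gap: 84.9
grip_force: 0.0
clock: 27.78
eef_pos: [576.5, 187.0, 281.2]
ee_rot: [0.073, 0.997, -0.0, -0.0]
force: [-0.5, -0.0, 0.0]
finger_gap: 84.7
grip_force: 0.0
27.775 [576.5 187.  281.2] [ 0.073  0.997 -0.    -0.   ] 0.026411388686501346
```

View pics/top2c.png

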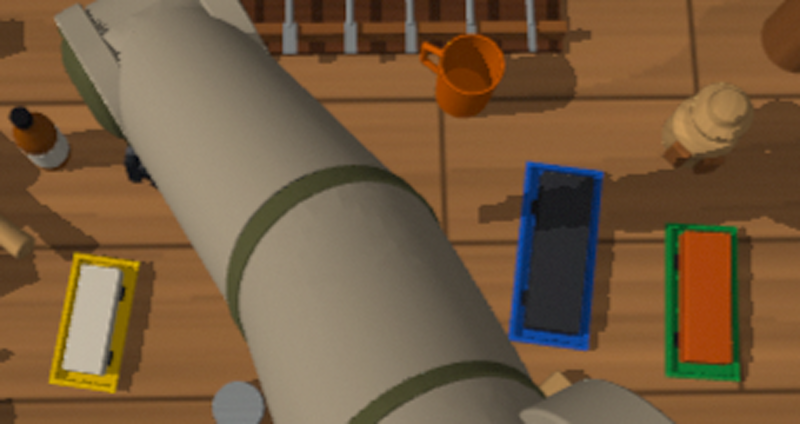

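View pics/side2c.png

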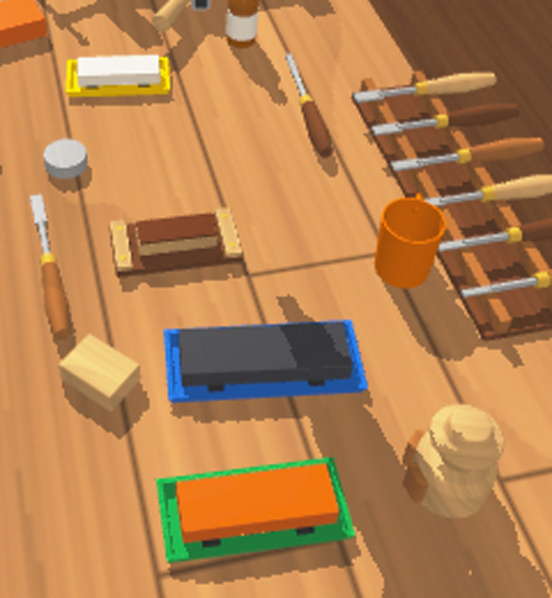

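Both views show all three stones flat in their trays. In the side crop the strop lies between the cleats, and the mug and bust are standing. One numeric check remains before handing in.

Run:
```python
from meas import *
t=cv2.imread("pics/top2.png");ct=cam("top");sd=cv2.imread("pics/side2.png");cs=cam("side")
for nm,im,c,ry,rb,rg in(("top",t,ct,(190,165,250,245),(385,125,450,225),(455,155,505,240)),("side",sd,cs,(262,138,325,170),(300,250,410,300),(300,310,400,370))):
    print(nm,"Y",blob(im,(22,150,60),(35,255,255),13,c,ry)[0],"fine",blob(im,(0,0,120),(40,70,255),31,c,ry)[0])
    print(nm,"B",blob(im,(100,150,60),(125,255,255),13,c,rb)[0],"coarse",blob(im,(90,0,15),(140,120,95),35,c,rb)[0])
    print(nm,"G",blob(im,(50,120,40),(75,255,255),13,c,rg)[0],"med",blob(im,(3,140,80),(14,255,255),33,c,rg)[0])
im,c,s=load("w8");k=[(125,148),(166,147),(178,245),(140,247)];st=[(106,116),(193,112),(210,262),(133,266)]
print("strop",rect(cast(c,k,37)),"stand",rect(cast(c,st,20)))
```

```text
top Y [496.6 363.8 157.7  79.8  -8.9] fine [497.1 362.7 123.4  45.6  -8.7]
top B [ 572.  -186.3  220.3   92.7   -8.4] coarse [ 570.8 -182.1  190.2   68.5   -8.7]
top G [ 513.5 -358.1  186.1   85.9   -4.3] med [ 512.9 -355.1  243.3  137.7   -4.1]
side Y [494.5 358.4 158.4  87.9  -9.6] fine [494.6 352.9 120.6  67.8 -12. ]
side B [ 571.2 -187.8  220.1   96.7   -8.4] coarse [ 568.7 -197.5  188.4   81.8   -8.8]
side G [ 513.  -357.2  186.1   87.4   -4.3] med [ 513.9 -361.7  154.1   62.6   -4.4]
strop [511.2  12.4  98.6  37.8  -4.3] stand [510.8  13.2 156.9  81.9  -3.4]
```

All pieces are central to within a few mm, once the visible side faces are allowed for, and the trays are where they started.

```bash
python3 -c "
from rig import ctrl
print(ctrl.job_done())"
```

```text
the job is handed in; nothing more can be done
None
```

I handed the job in after about 28 s of robot time: the three stones lie flat and central in their trays, the strop is on its stand between the cleats, and no tray moved measurably; the hand-in call did not report a verdict.

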